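# Free the child-safe hook of a lens cupboard

### The arm

A 7-joint arm with a two-finger parallel gripper is mounted at the origin on the work surface. World frame = base frame: x ahead of the robot, y to its left, z up, the work surface at z = 0. Lengths are in m, angles in rad, forces in N, time in s.
With the tool pointing down it reaches from about 0.4 to 0.85 m from the base axis. Payload 10.4 kg.
Tool frame: the origin (TCP) lies between the finger pads; the fingertips stand 25 mm ahead of it and the grasp point (between the pads) lies 6 mm ahead of it; x points along the fingers, y is the direction in which the jaws open and shut, and the axes are right-handed (so a half turn about x gives the same grasp; the last joint's range is limited). The gripper opens to 87 mm and grips with 3 to 60 N. Pads are 19 mm wide; open, the fingers measure 117 mm over their backs; the gripper's body (75 mm by 190 mm) begins 51 mm behind the grasp point.
Start: joints at [1.097, 0.332, -0.065, 1.46, 0.022, 1.35, -0.088], TCP at [0.272, -0.563, 0.248] pointing down, gripper open.
Joint ranges: [-2.6, 2.6], [-0.5, 2.12], [-1.47, 1.34], [0.16, 2.42], [-1.27, 4.41], [0.06, 2.06], [-2.6, 2.6]. Speed limits (rad/s): [2.22, 2.22, 2.79, 2.79, 3.14, 3.14, 3.14].

### API

Orientations are given as a unit quaternion [x, y, z, w].
In Python, from bench import r gives the robot as it stands.
- The arm moves only by the shell command python3 -m pendant 'ROWS' [FORCE]. ROWS is JSON, a list of rows, each an object with "translation": the shift along the world's x, y, z in cm, a list of three; "angular": the turn, a rotation vector about the world's x, y, z in degrees, a list of three; "hand": the opening, from -1 (shut) to 1 (fully open). In form: [{"translation": [dx, dy, dz], "angular": [wx, wy, wz], "hand": hand}, ...]. A call has 1 to 20 rows; each row shifts and turns the commanded pose from where the row before left it; what a row does not reach is not made up. A row lasts 1/10 s, in which the tool goes at most 50 mm and 8.59 degrees, less where a joint would pass 70% of its speed; a pose out of reach is approached as far as the arm can. A call is refused whole if a number of a shift passes 5 or a number of a turn 8.59, either way. A call with a gripper value outside its range is refused whole. The fingers move at their own pace and stop on an object; FORCE is the grip in N (left out, the last holds). Time passes only in rows, so rows that do not move let the fingers close. It gives the time, the measured TCP pose, the force and the opening at its end, in the units of the state.
- r.read_state(): the state, without advancing time (a new reading comes with each control period).
- r.camera(name): name is "side" or "top" or "wrist"; returns the picture (384x512x3 uint8, red, green, blue); there is no depth.
- r.camera_info(name): a dict with "fx", "fy", "cx", "cy" (pixels), "distortion" ([k1, k2, p1, p2, k3] as OpenCV has them; the pictures are not rectified), "rvec" (rotation vector, rad) and "tvec" (3), from world to camera coordinates, as OpenCV has them; the wrist camera has in their place "mount" (4x4, takes a point from camera to tool coordinates, whose origin is the TCP and whose axes are the tool frame's). Camera axes: x right, y down, z forward; pixel columns grow to the right and rows downward; lengths in m; the calibration is good to about 2 mm. A picture is of the moment at which its call begins: read the wrist's pose just before it. camera_info takes no time and is no camera call.
- r.close_job(): hands the job in, once; it reports no verdict.
Trained networks look in the newest picture that a camera, given by its name, has taken for a name from the list of things; names that differ only in an ending like _2 or _b are one class to them, and where a whole thing is asked for, a point or a joint stands for the part that bears it (a point fixed in the world has none). Each returns a list of dicts, best first, with "confidence" (0 to 1); they miss things now and then, are a little off and sometimes report something else, mostly with a low value. They report only what shows in the picture. A call takes as long as a camera call. They do not tell look-alikes from the thing itself.
- r.find_in(camera, name): "point" ([row, column] in pixels, amid what is visible of it).
- r.mark_of(camera, name): "point" ([row, column] in pixels: a listed point, or the origin of a listed thing).
The state is a dict: "time": time; "joint_positions": joint angles; "joint_vel": joint speeds; "joint_torque": joint torques, N m; "ee_pos": TCP position; "eef_rot": TCP orientation; "ft_force": force on the tool from outside, world axes, zero at the start; "torque": the same for the moment, N m; "width": finger opening in m.
Only numpy, scipy, OpenCV 4.12 (cv2) and the standard library are available. Lean on these libraries where they do the work, as an engineer would, in place of code of your own. Each camera call takes 0.05 s, during which the arm holds its last target.

### The job

The cupboard of spare lamp lenses stands ajar, held by its safety hook. Take the release tool from its holder, press the hook down gently through the gap behind the top of the door and keep it down while you draw the door free, then swing the door wide open (at least 60 degrees). Put the tool back upright in its holder, fully home, and leave the other things on the bench and on the cupboard where they are; never force the hook or the door, the plastic snaps at 22 N.

Things in the scene. Friction and masses are not known exactly. Their poses are not given: they have to be found in the camera images.
- cabinet: grey steel bench cupboard for spare lamp lenses, fixed to the bench: 200 deep (x), 280 wide (y), 210 high. Origin: centre of its underside; its front, closed by the door, faces its own -x; the front edge of its flat top lies 100 in front of the origin (at own x = -100). Two amber lenses (68 wide, 60 high) stand on its top towards the rear.
- door (a joint): the door's angle in rad: 0 shut, grows as the door swings open towards the robot (clockwise seen from above), stops at 1.7. A stiff hinge: it stays where it is left and takes about 1.5 N at the hook to move. At the start it stands ajar at about 0.08 to 0.092 and the hook stops it at 0.098; the hook is clear of its catch for good beyond about 0.20.
- door_hinge (a point): point on the door's hinge line (vertical), level with the top of the door, 210 above the bench. The hinge is at the cupboard's front left corner as the robot sees it (own +y side). The door's inner face runs straight from the hinge line; the door is 280 wide, 14 thick.
- door_edge (a point): point on the top edge of the door's INNER face, 230 from the hinge line, straight above the hook; level with the door's and the cupboard's top (210 above the bench). Moves with the door; x axis: from the inner face into the cupboard; y axis: along the door to the hinge. At the start the gap between inner face and the front edge of the cupboard's top is 18 to 21 wide here; the hook is down in it.
- latch (a point): point fixed on the door's inner face 32 below door_edge, about where the pad of the sprung white plastic hook lies: a level pad 44 long (along the door), standing 26 out from the face. Its upper side is up to 10 above or below this point: the latch was fitted by eye, its height differs each time and must be felt. The pad pivots 30 from here towards the hinge; let go, it springs up.
- catch (a point): edge of the fixed steel catch in the cupboard, 73 below its top; the hook's tooth hangs behind it. Pressing the pad swings the tooth off it sideways. Pressed at the latch point, the pad gives way at 4 N and gains 0.8 N per mm; the tooth is free after 8 mm (10.5 N); a hard stop comes at 11 mm (13 N). Keep it down while the door is drawn 22 past where it catches. Over 22 N it snaps.
- tool_grip (a point): centre of the release tool's black square handle (22 x 22, 54 tall), 103 above the tool's tip; z runs up the tool, x and y are square to the handle's faces. The tool: a steel rod 10 in diameter, 70 long below a collar (28 in diameter, 6 thick, underside 70 above the tip), handle above the collar; 130 tall in all, 80 to 170 g. It stands upright in the holder.
- tool_tip (a point): the lower end of the release tool's rod, on its axis
- holder: aluminium block 70 x 70, 75 high, fixed to the bench; origin at the centre of its underside
- holder_top (a point): centre of the mouth of the holder's one round hole (16 wide, 74 deep, straight down, chamfered) in the block's top, 75 above the bench; the tool's collar rests on the block, so that the parked tip is 70 below this point
- lens0: amber lens dome, 68 wide, 60 high, on the cupboard's top; a bystander; origin: centre of its underside
- lens1: another such lens on the cupboard's top; a bystander; origin: centre of its underside
- lens2: such a lens on the bench; a bystander; origin: centre of its underside
- lens3: such a lens on the bench; a bystander; origin: centre of its underside
- tape: roll of black tape lying flat, 90 wide, 22 high; a bystander; origin: centre of its underside
- spray: blue can, 54 wide, 150 high; a bystander; origin: centre of its underside
- meter: grey hand meter lying flat, 150 x 80 x 35; a bystander; origin: centre of its underside
There are look-alikes about, which are no part of the job. What is shaped like the part that bears tool_grip but white is not meant. Of the things shaped like the holder, the aluminium one is meant.

How it is judged:
By the outcome, as a careful person would: the job done as asked, in the order asked, and still so for the second after the job is handed in, with the robot touching nothing.
It also fails if it takes over 72 s, if anything falls off the work surface, if the arm or the gripper's body presses on something with over 40 N, if the wrist force passes 120 N, or if a joint passes its speed limit or range.

## Working session

There is one attempt and no reset: what is moved stays moved. The work goes in short steps, Python scripts to look and compute and a shell command to move; the robot and the scene stay as the last step left them, time stands still between calls to the robot, and variables do not carry over. Pictures are saved under pics/ and viewed, and the job is handed in when it is done.

```bash
mkdir -p pics; ls; cat > h.py <<'E'
import numpy as np,cv2
from bench import r
from scipy.spatial.transform import Rotation as R
def snap(c,f):
    im=r.camera(c); cv2.imwrite('pics/'+f,cv2.cvtColor(im,cv2.COLOR_RGB2BGR)); return im
def cam(c):
    i=r.camera_info(c); K=np.array([[i['fx'],0,i['cx']],[0,i['fy'],i['cy']],[0,0,1]]); D=np.array(i['distortion'])
    if 'mount' in i:
        s=r.read_state(); M=np.array(i['mount']); Rt=R.from_quat(s['eef_rot']).as_matrix()
        Rc=Rt@M[:3,:3]; o=Rt@M[:3,3]+np.array(s['ee_pos'])
    else:
        Rw=cv2.Rodrigues(np.array(i['rvec'],float))[0]; Rc=Rw.T; o=-Rw.T@np.array(i['tvec'])
    return K,D,Rc,o
def ray(c,p):
    K,D,Rc,o=cam(c); u=cv2.undistortPoints(np.array([[[p[1],p[0]]]],float),K,D)[0,0]
    d=Rc@np.array([u[0],u[1],1]); return o,d/np.linalg.norm(d)
def atz(c,p,z):
    o,d=ray(c,p); return o+d*(z-o[2])/d[2]
def tri(a,pa,b,pb):
    o1,d1=ray(a,pa);o2,d2=ray(b,pb)
    t=np.linalg.lstsq(np.c_[d1,-d2],o2-o1,rcond=None)[0]; A=o1+d1*t[0];B=o2+d2*t[1]
    return (A+B)/2,np.linalg.norm(A-B)
def proj(c,P):
    K,D,Rc,o=cam(c); x=cv2.projectPoints(np.array([P],float),cv2.Rodrigues(Rc.T)[0],-Rc.T@o,K,D)[0][0,0]; return x[::-1]
E
python3 - <<'E'
from h import *
snap('side','s0.png');snap('top','t0.png')
s=r.read_state();print(s)
Z={'tool_grip':.108,'tool_tip':.005,'holder_top':.075,'holder':0,'door_hinge':.21,'door_edge':.21,'latch':.178,'cabinet':0,'catch':.137,'lens0':.21,'lens2':0,'spray':0,'meter':0,'tape':0}
for n,z in Z.items():
  for c in ('top','side'):
    for q in r.mark_of(c,n)[:4]: print(n,c,np.round(q['point'],1),round(q['confidence'],2),np.round(atz(c,q['point'],z),3))
E
```

```text
pics
{'time': 0.1, 'joint_positions': array([ 1.09737754,  0.33285509, -0.06471685,  1.46083189,  0.02161817,
        1.34989982, -0.08848328]), 'joint_vel': array([ 4.60357128e-04,  1.78441096e-06,  7.53698422e-04, -2.86350310e-03,
        3.41873926e-03,  2.97756815e-04, -8.52097732e-04]), 'joint_torque': array([ 5.54169637e-04, -6.24541712e+01,  2.43737904e-02, -3.90717423e+01,
       -6.14668918e-02,  3.66238528e-02, -3.72404008e-05]), 'ee_pos': array([ 0.27218373, -0.562281  ,  0.24681669]), 'eef_rot': array([-0.6890882 , -0.15850242,  0.68934052, -0.15762004]), 'ft_force': array([-0.59408489,  0.42035234, -0.69084794]), 'torque': array([0.01398985, 0.00280266, 0.00964212]), 'width': 0.0872688028972808}
tool_grip top [189.3 349. ] 0.48 [ 0.579 -0.357  0.108]
tool_grip top [207.8 345.5] 0.47 [ 0.516 -0.342  0.108]
tool_grip top [128.8 202.4] 0.41 [0.802 0.141 0.108]
tool_grip top [240.1 344.9] 0.4 [ 0.407 -0.336  0.108]
tool_grip side [136.4 314.8] 0.5 [ 0.404 -0.356  0.108]
tool_grip side [137.2 285.3] 0.45 [ 0.498 -0.341  0.108]
tool_tip top [210.7 343.4] 0.54 [ 0.516 -0.353  0
[... 1528 characters left out ...]
86.5 160.9] 0.61 [0.797 0.005 0.21 ]
lens0 side [138.4 294.3] 0.59 [ 0.465 -0.222  0.21 ]
lens2 top [127.6 235.6] 0.91 [0.833 0.031 0.   ]
lens2 top [190.7 349.9] 0.62 [ 0.589 -0.381  0.   ]
lens2 top [128.5 201.9] 0.58 [0.834 0.156 0.   ]
lens2 top [224.4 377.2] 0.56 [ 0.464 -0.477  0.   ]
lens2 side [226.1 159.3] 0.81 [ 0.844 -0.024  0.   ]
lens2 side [149.8 258.7] 0.76 [ 0.59 -0.39  0.  ]
lens2 side [186.5 160.9] 0.61 [ 0.882 -0.182  0.   ]
lens2 side [138.4 294.3] 0.59 [ 0.472 -0.463  0.   ]
spray top [223.7 136.3] 0.62 [ 0.485  0.399 -0.   ]
meter top [268.5 160.3] 0.8 [0.322 0.31  0.   ]
meter side [354.1 330. ] 0.88 [0.331 0.312 0.   ]
tape top [267.1 306.1] 0.7 [ 0.318 -0.213  0.   ]
```

View pics/s0.png

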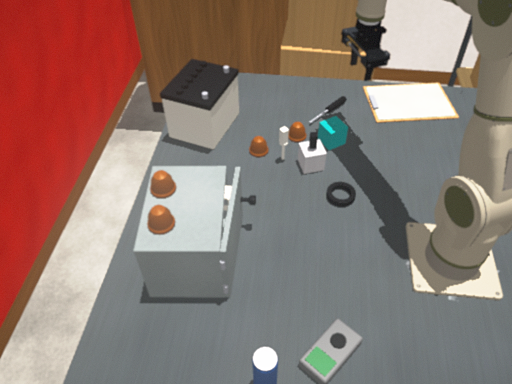

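View pics/t0.png

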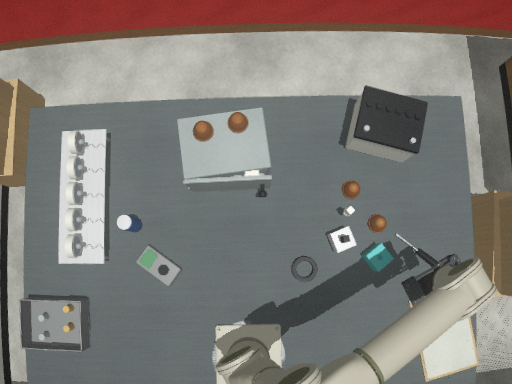

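```bash
python3 - <<'E'
import cv2
a=cv2.imread('pics/s0.png')[90:240,200:350];b=cv2.imread('pics/t0.png')[160:280,300:420]
cv2.imwrite('pics/s0z.png',cv2.resize(a,None,fx=4,fy=4,interpolation=3)); cv2.imwrite('pics/t0z.png',cv2.resize(b,None,fx=5,fy=5,interpolation=3)[:600])
E
```

```text
(no output)
```

View pics/s0z.png

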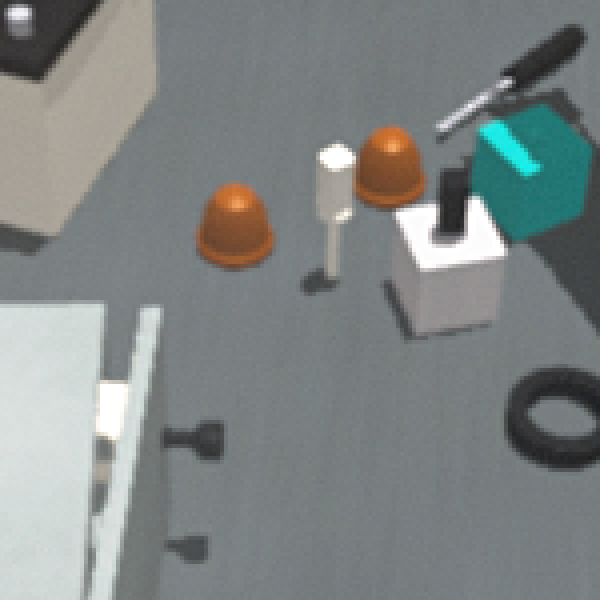

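View pics/t0z.png

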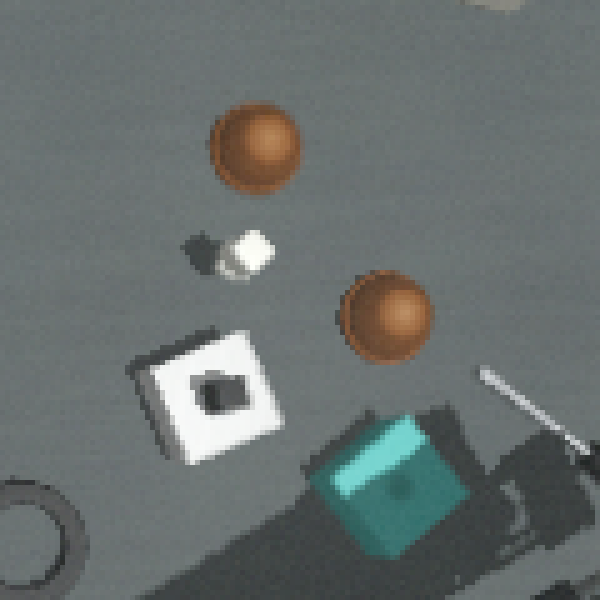

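The black tool stands in the white-looking (aluminium) block, near top (237,344) and side (137,315). The white look-alike tool stands at about (0.51,-0.35), and the teal block is the look-alike holder. I'm moving above the tool to look with the wrist camera.

```bash
python3 -m pendant '[{"translation":[1,2,1],"angular":[0,0,0],"hand":1},{"translation":[3,4.5,1],"angular":[0,0,0],"hand":1},{"translation":[3,4.5,1],"angular":[0,0,0],"hand":1},{"translation":[2,4,1],"angular":[0,0,0],"hand":1},{"translation":[1,3,1],"angular":[0,0,0],"hand":1},{"translation":[0,0,0],"angular":[0,0,0],"hand":1},{"translation":[0,0,0],"angular":[0,0,0],"hand":1}]'
python3 - <<'E'
from h import *
s=r.read_state();print(s['ee_pos'],R.from_quat(s['eef_rot']).as_matrix().round(3))
print(np.round(r.camera_info('wrist')['mount'],3))
snap('wrist','w1.png')
for n,z in {'tool_grip':.108,'holder_top':.075,'holder':0}.items():
    for q in r.mark_of('wrist',n)[:4]: print(n,np.round(q['point'],1),round(q['confidence'],2),np.round(atz('wrist',q['point'],z),3))
E
```

```text
time: 2.2
ee_pos: [0.367, -0.3907, 0.2962]
eef_rot: [0.689, 0.158, -0.689, 0.159]
ft_force: [-0.8, -0.3, -0.8]
width: 0.0872
[ 0.36698884 -0.39074006  0.29618967] [[ 0.     0.437 -0.9  ]
 [-0.001 -0.9   -0.437]
 [-1.     0.001  0.   ]]
[[ 0.    -0.278  0.961 -0.136]
 [ 1.     0.001  0.     0.001]
 [-0.001  0.961  0.278 -0.077]
 [ 0.     0.     0.     1.   ]]
tool_grip [118.4 225.5] 0.91 [ 0.41  -0.335  0.108]
tool_grip [ 42.3 285.8] 0.88 [ 0.501 -0.358  0.108]
holder_top [217.1 300.7] 0.7 [ 0.34  -0.464  0.075]
holder_top [119.5 229.3] 0.69 [ 0.408 -0.337  0.075]
holder [116.4 230.8] 0.88 [ 0.407 -0.332  0.   ]
holder [198.2 294.5] 0.83 [ 0.342 -0.464  0.   ]
```

View pics/w1.png

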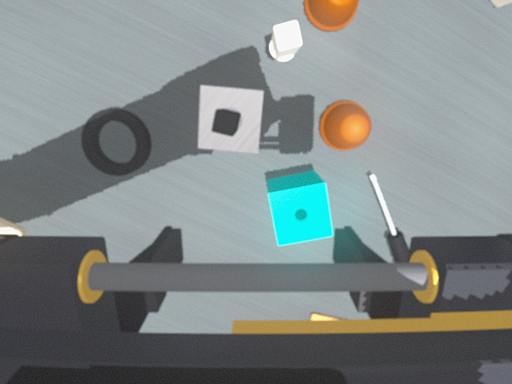

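The wrist view shows the black handle at (122,226) on the aluminium block. The teal block and the white tool lie apart from it. Next I measure the handle's yaw.

```bash
python3 - <<'E'
from h import *
im=cv2.imread('pics/w1.png'); c=im[80:160,190:275]; g=cv2.cvtColor(c,6)
cv2.imwrite('pics/w1z.png',cv2.resize(c,None,fx=7,fy=7,interpolation=2))
for th in (30,45):
    m=(g<th).astype(np.uint8); n,l,st,ce=cv2.connectedComponentsWithStats(m)
    for i in range(1,n):
        if st[i,4]>100:
            cnt=cv2.findContours((l==i).astype(np.uint8),0,1)[0][0]; print(th,st[i],cv2.minAreaRect(cnt))
# corners of block top at z .075 and handle top at z=.135
for p in [(86,202),(88,264),(153,259),(150,198)]: print('blk',atz('wrist',p,.075).round(4))
E
```

```text
blk [ 0.4279 -0.2947  0.075 ]
blk [ 0.4554 -0.357   0.075 ]
blk [ 0.3885 -0.3833  0.075 ]
blk [ 0.361  -0.3183  0.075 ]
```

View pics/w1z.png

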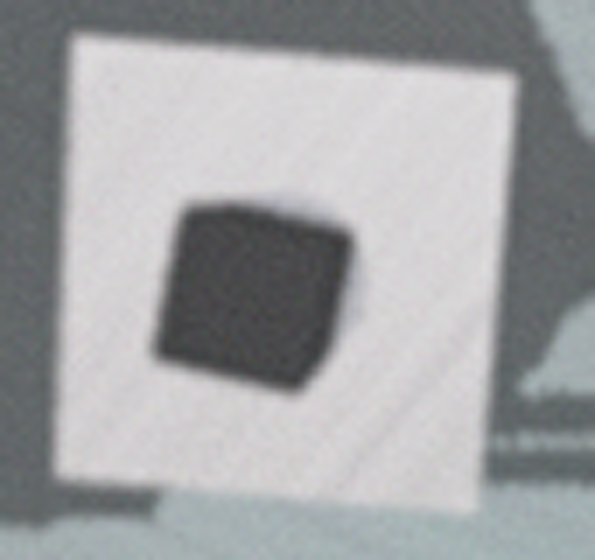

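```bash
python3 - <<'E'
from h import *
P=[atz('wrist',(80+y/7,190+x/7),.135) for x,y in [(157,357),(297,388),(185,207)]]
a=P[1]-P[0];b=P[2]-P[0]
print(np.round(P,4),np.linalg.norm(a),np.linalg.norm(b))
for v in(a,b): print(np.degrees(np.arctan2(v[1],v[0])))
ty=R.from_quat(r.read_state()['eef_rot']).as_matrix()[:,1]; print('tooly',np.degrees(np.arctan2(ty[1],ty[0])))
print((P[1]+P[2])/2)
E
```

```text
[[ 0.3961 -0.3304  0.135 ]
 [ 0.4005 -0.3492  0.135 ]
 [ 0.4158 -0.3259  0.135 ]] 0.019309732272309203 0.020158840814169906
-76.7387049686926
13.022908153590736
tooly -64.29145565494649
[ 0.40815375 -0.33754863  0.135     ]
```

```bash
python3 -m pendant '[{"translation":[0.5,0.6,-0.5],"angular":[0,0,8.59],"hand":0.2},{"translation":[0.5,0.6,-0.5],"angular":[0,0,8.59],"hand":0.2},{"translation":[0.5,0.6,-0.5],"angular":[0,0,8.59],"hand":0.2},{"translation":[0.5,0.6,-0.5],"angular":[0,0,8.59],"hand":0.2},{"translation":[0.5,0.6,-0.5],"angular":[0,0,8.59],"hand":0.2},{"translation":[0.5,0.6,-0.5],"angular":[0,0,8.59],"hand":0.2},{"translation":[0.5,0.6,-0.5],"angular":[0,0,8.59],"hand":0.2},{"translation":[0.5,0.6,-0.5],"angular":[0,0,8.59],"hand":0.2},{"translation":[0.1,0.45,-0.5],"angular":[0,0,8.59],"hand":0.2},{"translation":[0,0,0],"angular":[0,0,0],"hand":0.2},{"translation":[0,0,0],"angular":[0,0,0],"hand":0.2}]'
python3 - <<'E'
from h import *
s=r.read_state();print(s['ee_pos'],s['joint_positions'].round(2),R.from_quat(s['eef_rot']).as_matrix().round(3))
snap('wrist','w2.png')
for n,z in {'tool_grip':.108,'holder_top':.075,'holder':0}.items():
    for q in r.mark_of('wrist',n)[:4]: print(n,np.round(q['point'],1),round(q['confidence'],2),np.round(atz('wrist',q['point'],z),4))
E
```

```text
time: 3.5
ee_pos: [0.4074, -0.339, 0.2506]
eef_rot: [0.441, 0.553, -0.441, 0.552]
ft_force: [-0.2, 0.4, 0.3]
width: 0.0519
[ 0.40739133 -0.33900782  0.25056083] [ 0.9   0.14 -0.32  1.69  0.05  1.32  0.8 ] [[-0.     0.975  0.222]
 [ 0.     0.222 -0.975]
 [-1.    -0.    -0.   ]]
tool_grip [224.8 346.4] 0.78 [ 0.501 -0.354  0.108]
tool_grip [185.9 260.3] 0.72 [ 0.4105 -0.3347  0.108 ]
holder_top [181.1 257.2] 0.85 [ 0.4085 -0.3387  0.075 ]
holder_top [274.1 176.1] 0.76 [ 0.3426 -0.4662  0.075 ]
holder [162.7 256.6] 0.92 [ 0.4065 -0.3331  0.    ]
holder [242.6 189.3] 0.6 [ 0.3415 -0.4617  0.    ]
```

View pics/w2.png

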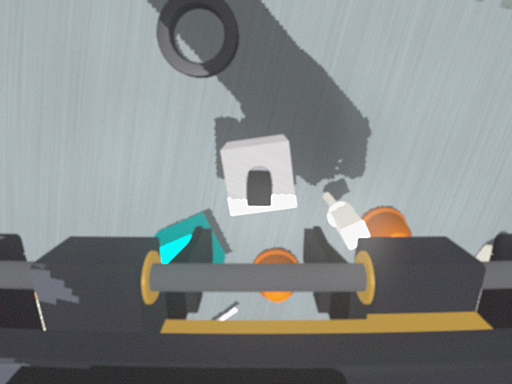

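The handle at (186,260) is centred and square between the jaws. Descending to grip it.

```bash
python3 -m pendant '[{"translation":[0.1,0.1,-2],"angular":[0,0,0],"hand":0.2},{"translation":[0,0,-3],"angular":[0,0,0],"hand":0.2},{"translation":[0,0,-3],"angular":[0,0,0],"hand":0.2},{"translation":[0,0,-2.5],"angular":[0,0,0],"hand":0.2},{"translation":[0,0,-1.5],"angular":[0,0,0],"hand":0.2},{"translation":[0,0,-1],"angular":[0,0,0],"hand":0.2},{"translation":[0,0,-0.4],"angular":[0,0,0],"hand":0.2},{"translation":[0,0,0],"angular":[0,0,0],"hand":0.2}]'
python3 -m pendant '[{"translation":[0,0,0],"angular":[0,0,0],"hand":-1},{"translation":[0,0,0],"angular":[0,0,0],"hand":-1},{"translation":[0,0,0],"angular":[0,0,0],"hand":-1},{"translation":[0,0,0],"angular":[0,0,0],"hand":-1},{"translation":[0,0,0],"angular":[0,0,0],"hand":-1},{"translation":[0,0,0],"angular":[0,0,0],"hand":-1}]' 20
```

```text
time: 4.5
ee_pos: [0.409, -0.3374, 0.1169]
eef_rot: [0.44, 0.554, -0.44, 0.554]
ft_force: [-0.7, -0.3, 0.5]
width: 0.052
time: 5.1
ee_pos: [0.409, -0.3373, 0.117]
eef_rot: [0.44, 0.554, -0.44, 0.554]
ft_force: [-0.5, 0.5, 1.6]
width: 0.0221
```

```bash
python3 -m pendant '[{"translation":[0,0,0],"angular":[0,0,0],"hand":-1},{"translation":[0,0,0],"angular":[0,0,0],"hand":-1},{"translation":[0,0,0.5],"angular":[0,0,0],"hand":-1},{"translation":[0,0,1.5],"angular":[0,0,0],"hand":-1},{"translation":[0,0,2.5],"angular":[0,0,0],"hand":-1},{"translation":[0,0,3],"angular":[0,0,0],"hand":-1},{"translation":[0,0,3],"angular":[0,0,0],"hand":-1},{"translation":[0,0,3],"angular":[0,0,0],"hand":-1},{"translation":[0,0,3],"angular":[0,0,0],"hand":-1},{"translation":[0,0,3],"angular":[0,0,0],"hand":-1},{"translation":[0,0,3],"angular":[0,0,0],"hand":-1},{"translation":[0,0,2],"angular":[0,0,0],"hand":-1},{"translation":[0,0,0],"angular":[0,0,0],"hand":-1},{"translation":[0,0,0],"angular":[0,0,0],"hand":-1}]' 55
python3 - <<'E'
from h import *
s=r.read_state();print(s['ee_pos'],s['ft_force'],s['torque'])
snap('side','s3.png');snap('top','t3.png')
for n,z in {'door_hinge':.21,'door_edge':.21,'latch':.178,'tool_tip':s['ee_pos'][2]-.112,'tool_grip':s['ee_pos'][2]-.009}.items():
  for c in ('top','side'):
    for q in r.mark_of(c,n)[:2]: print(n,c,np.round(q['point'],1),round(q['confidence'],2),np.round(atz(c,q['point'],z),4))
a=cv2.imread('pics/s3.png')[70:200,230:360]
cv2.imwrite('pics/s3z.png',cv2.resize(a,None,fx=4,fy=4,interpolation=2))
b=cv2.imread('pics/t3.png')[90:210,160:290]
cv2.imwrite('pics/t3z.png',cv2.resize(b,None,fx=5,fy=5,interpolation=2))
E
```

```text
time: 6.5
ee_pos: [0.4088, -0.3371, 0.3613]
eef_rot: [0.44, 0.554, -0.439, 0.554]
ft_force: [0.5, -1.3, -1.7]
width: 0.0217
[ 0.40881051 -0.33713175  0.3612575 ] [ 0.47658819 -1.29205252 -1.68788047] [-0.00887882 -0.08242623 -0.02519027]
door_hinge top [178.9 186. ] 0.88 [0.6102 0.182  0.21  ]
door_hinge side [250.6 219. ] 0.69 [0.6102 0.187  0.21  ]
door_hinge side [186.  163.8] 0.49 [0.7895 0.0025 0.21  ]
door_edge top [174.6 256.8] 0.88 [ 0.6187 -0.0445  0.21  ]
door_edge top [237.7 345.5] 0.64 [ 0.4118 -0.3194  0.21  ]
door_edge side [181.2 232.4] 0.94 [ 0.6144 -0.0349  0.21  ]
door_edge side [ 72.6 320.6] 0.29 [ 0.4013 -0.563   0.21  ]
latch top [176.5 256.6] 0.9 [ 0.618  -0.0436  0.178 ]
latch side [182.6 231.4] 0.8 [ 0.6227 -0.0593  0.178 ]
tool_tip top [211.3 343.6] 0.45 [ 0.4918 -0.3095  0.2493]
tool_tip side [159.3 280.4] 0.78 [ 0.4943 -0.0905  0.2493]
tool_tip side [103.8 316.5] 0.48 [ 0.4097 -0.3384  0.2493]
tool_grip top [209.3 348.1] 0.44 [ 0.488  -0.304   0.3523]
tool_grip side [135.9 283.2] 0.62 [ 0.488  -0.065   0.3523]
tool_grip side [ 74.6 323.1] 0.55 [ 0.3997 -0.3363  0.3523]
```

View pics/s3z.png

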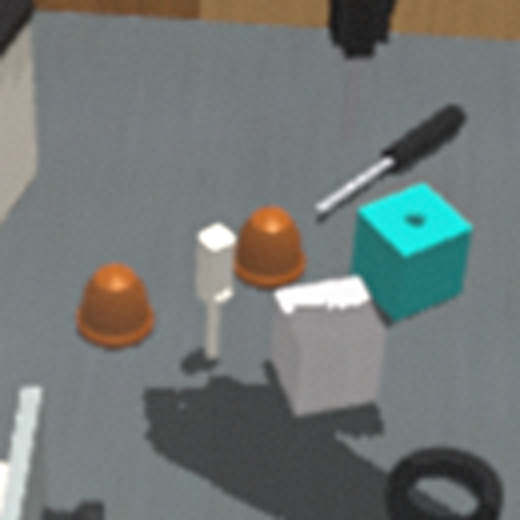

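View pics/t3z.png

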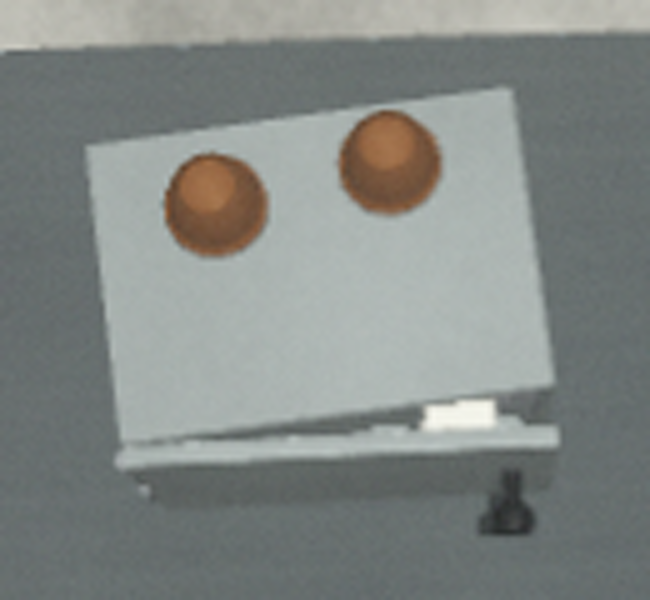

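```bash
python3 - <<'E'
from h import *
f=lambda x,y,z:atz('top',(90+y/5,160+x/5),z).round(4)
print('edge in R',f(555,430,.21),'L',f(122,452,.21)); print('edge outer R',f(558,447,.21))
print('front cab R',f(553,383,.21),'L',f(120,440,.21)); print('rear',f(512,90,.21),f(87,147,.21))
for z in(.168,.178,.188): print('pad ends',f(425,418,z),f(495,416,z))
E
```

```text
edge in R [ 0.6132 -0.0895  0.21  ] L [0.6055 0.1872 0.21  ]
edge outer R [ 0.6022 -0.0911  0.21  ]
front cab R [ 0.6436 -0.089   0.21  ] L [0.6133 0.1885 0.21  ]
rear [ 0.8388 -0.0675  0.21  ] [0.8084 0.2111 0.21  ]
pad ends [ 0.6302 -0.0058  0.168 ] [ 0.6305 -0.0516  0.168 ]
pad ends [ 0.6284 -0.0061  0.178 ] [ 0.6287 -0.0516  0.178 ]
pad ends [ 0.6267 -0.0064  0.188 ] [ 0.627  -0.0516  0.188 ]
```

```bash
python3 -m pendant '[{"translation":[1,1.5,0],"angular":[0,0,0],"hand":-1},{"translation":[2.5,3.3,0],"angular":[0,0,0],"hand":-1},{"translation":[2.9,4,0],"angular":[0,0,0],"hand":-1},{"translation":[2.9,4,0],"angular":[0,0,0],"hand":-1},{"translation":[2.9,4,0],"angular":[0,0,0],"hand":-1},{"translation":[2.9,4,0],"angular":[0,0,0],"hand":-1},{"translation":[2.9,4,0],"angular":[0,0,0],"hand":-1},{"translation":[2.5,3.4,0],"angular":[0,0,0],"hand":-1},{"translation":[1.3,1.5,0],"angular":[0,0,0],"hand":-1},{"translation":[0,0,0],"angular":[0,0,0],"hand":-1},{"translation":[0,0,0],"angular":[0,0,0],"hand":-1}]'
python3 - <<'E'
from h import *
s=r.read_state();print(s['ee_pos'],s['ft_force'],s['torque'])
T=s['ee_pos']
snap('wrist','w4.png');snap('top','t4.png');snap('side','s4.png')
for n,z in {'door_hinge':.21,'door_edge':.21,'latch':.178,'tool_tip':T[2]-.112}.items():
  for c in ('wrist','top','side'):
    for q in r.mark_of(c,n)[:2]: print(n,c,np.round(q['point'],1),round(q['confidence'],2),np.round(atz(c,q['point'],z),4))
print(proj('wrist',T-[0,0,.112]),proj('wrist',[T[0],T[1],.21]))
a=cv2.imread('pics/s4.png')[120:250,180:310]
cv2.imwrite('pics/s4z.png',cv2.resize(a,None,fx=4,fy=4,interpolation=2))
E
```

```text
time: 8.2
ee_pos: [0.6268, -0.0405, 0.3615]
eef_rot: [0.439, 0.554, -0.44, 0.554]
ft_force: [-0.7, -0.3, -1.2]
width: 0.0219
[ 0.62682844 -0.04051311  0.36145284] [-0.72662783 -0.31317373 -1.22615278] [-0.00762923 -0.11490496 -0.01737972]
door_hinge wrist [176.  244.8] 0.67 [ 0.6134 -0.0337  0.21  ]
door_hinge top [182.  182.8] 0.92 [0.6004 0.1924 0.21  ]
door_hinge side [252.5 219.8] 0.78 [0.6074 0.1921 0.21  ]
door_hinge side [151.6 256.6] 0.33 [ 0.5655 -0.1549  0.21  ]
door_edge wrist [186.1 246.1] 0.98 [ 0.6169 -0.0424  0.21  ]
door_edge side [202.5 221.2] 0.74 [0.6307 0.0415 0.21  ]
door_edge side [355.8 328.9] 0.62 [0.353  0.4081 0.21  ]
latch wrist [176.4 247.2] 0.58 [ 0.6165 -0.0396  0.178 ]
latch side [184.7 234.2] 0.73 [ 0.6139 -0.0525  0.178 ]
tool_tip wrist [198.4 259.7] 0.87 [ 0.6296 -0.039   0.2495]
tool_tip wrist [255.  257.2] 0.15 [ 0.6396 -0.0908  0.2495]
tool_tip top [212.2 342. ] 0.61 [ 0.4891 -0.3044  0.2495]
tool_tip side [168.8 229. ] 0.71 [ 0.6222 -0.0404  0.2495]
tool_tip side [137.4 294.8] 0.71 [ 0.463  -0.181   0.2495]
[199.4084561  256.09079137] [187.39787355 256.24280967]
```

View pics/w4.png

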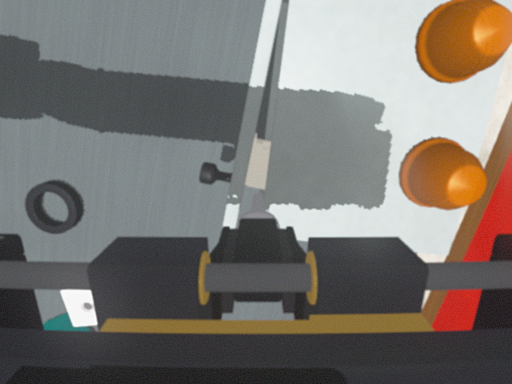

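View pics/s4z.png

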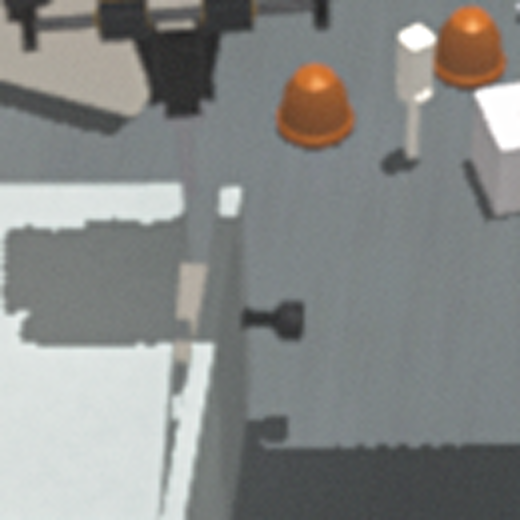

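```bash
python3 - <<'E'
import cv2
a=cv2.imread('pics/w4.png')[110:230,190:320]
cv2.imwrite('pics/w4z.png',cv2.resize(a,None,fx=5,fy=5,interpolation=2))
E
```

```text
(no output)
```

View pics/w4z.png

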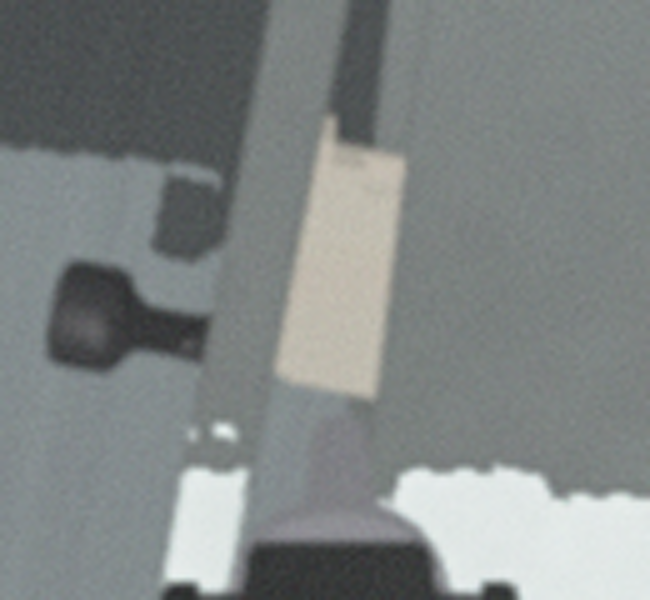

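```bash
python3 - <<'E'
from h import *
f=lambda x,y,z:atz('wrist',(110+y/5,190+x/5),z).round(4)
print('door inner',f(330,115,.21),f(275,378,.21),f(240,560,.21))
print('cab front',f(405,155,.21),f(375,400,.21),f(388,30,.21))
print('door outer',f(265,0,.21),f(180,480,.21),f(205,360,.21))
for z in(.168,.178,.188): print(z,'pad far',f(275,378,z),f(375,400,z),'near',f(335,145,z),f(405,155,z))
z=r.read_state()['ee_pos'][2]-.112
print('tip',f(342,412,z),f(318,430,z),f(368,430,z))
E
```

```text
door inner [0.6148 0.0098 0.21  ] [ 0.6159 -0.0412  0.21  ] [ 0.6172 -0.0794  0.21  ]
cab front [0.63   0.0059 0.21  ] [ 0.6357 -0.0411  0.21  ] [0.6216 0.0271 0.21  ]
door outer [0.5987 0.0271 0.21  ] [ 0.6022 -0.0657  0.21  ] [ 0.602  -0.0408  0.21  ]
0.168 pad far [ 0.6167 -0.0522  0.168 ] [ 0.6393 -0.0521  0.168 ] near [6.179e-01 4.000e-04 1.680e-01] [0.6329 0.0018 0.168 ]
0.178 pad far [ 0.6165 -0.0496  0.178 ] [ 0.6385 -0.0495  0.178 ] near [0.6177 0.0014 0.178 ] [0.6322 0.0027 0.178 ]
0.188 pad far [ 0.6163 -0.047   0.188 ] [ 0.6376 -0.0469  0.188 ] near [0.6175 0.0025 0.188 ] [0.6315 0.0037 0.188 ]
tip [ 0.6273 -0.034   0.2498] [ 0.6241 -0.038   0.2498] [ 0.6323 -0.0361  0.2498]
```

Wrist zoom: the pad spans rows ~133-190 in the gap. At the rod the gap runs from x=0.616 to 0.636 (20 mm wide, as the task says). I shift 2 mm and go down to just above the pad.

```bash
python3 -m pendant '[{"translation":[-0.15,0.2,-0.5],"angular":[0,0,0],"hand":-1},{"translation":[0,0,-1.2],"angular":[0,0,0],"hand":-1},{"translation":[0,0,-1.2],"angular":[0,0,0],"hand":-1},{"translation":[0,0,-0.8],"angular":[0,0,0],"hand":-1},{"translation":[0,0,-0.3],"angular":[0,0,0],"hand":-1},{"translation":[0,0,0],"angular":[0,0,0],"hand":-1},{"translation":[0,0,0],"angular":[0,0,0],"hand":-1}]'
python3 - <<'E'
from h import *
s=r.read_state();print(s['ee_pos'],s['ft_force'],s['torque'])
snap('wrist','w5.png')
a=cv2.imread('pics/w5.png')[110:230,190:320]
cv2.imwrite('pics/w5z.png',cv2.resize(a,None,fx=5,fy=5,interpolation=2))
E
```

```text
time: 9.65
ee_pos: [0.6255, -0.0383, 0.3221]
eef_rot: [0.44, 0.554, -0.439, 0.554]
ft_force: [-0.5, 0.0, -0.5]
width: 0.0214
[ 0.62549736 -0.03827276  0.32209557] [-0.45868241  0.04491019 -0.48961188] [ 0.06323723 -0.09862878  0.03545918]
```

View pics/w5z.png

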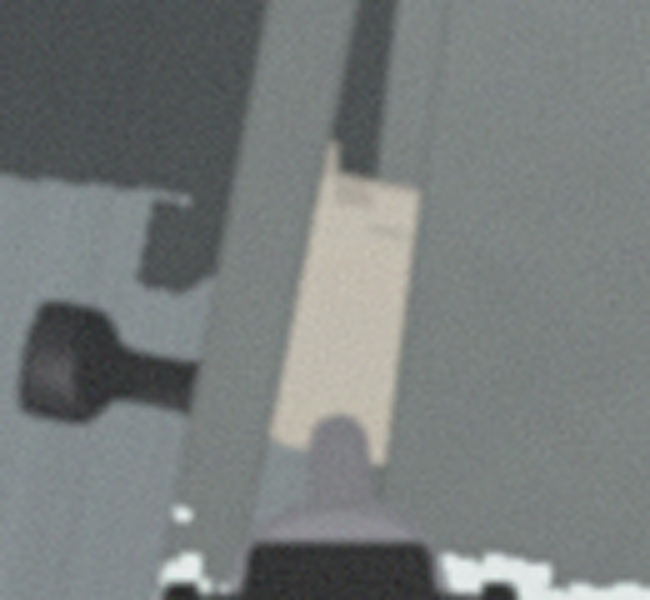

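The rod is centred in the gap and over the pad. I continue down slowly to feel for the pad.

```bash
python3 -m pendant '[{"translation":[0,0,-0.6],"angular":[0,0,0],"hand":-1},{"translation":[0,0,-0.6],"angular":[0,0,0],"hand":-1},{"translation":[0,0,-0.5],"angular":[0,0,0],"hand":-1},{"translation":[0,0,0],"angular":[0,0,0],"hand":-1}]'
for i in 1 2 3; do python3 -m pendant '[{"translation":[0,0,-0.2],"angular":[0,0,0],"hand":-1},{"translation":[0,0,0],"angular":[0,0,0],"hand":-1}]'|egrep 'pos|ft'; done
```

```text
time: 10.1
ee_pos: [0.625, -0.0384, 0.3036]
eef_rot: [0.439, 0.554, -0.44, 0.553]
ft_force: [0.4, 0.1, -0.2]
width: 0.0216
ee_pos: [0.6254, -0.0383, 0.3026]
ft_force: [0.2, 0.1, -0.9]
ee_pos: [0.6254, -0.0383, 0.3006]
ft_force: [-0.1, -0.1, -0.8]
ee_pos: [0.6253, -0.0383, 0.2985]
ft_force: [-0.1, -0.4, -1.1]
```

Tip is at ~0.1865, with no contact yet.

```bash
for i in 1 2 ; do python3 -m pendant '[{"translation":[0,0,-0.2],"angular":[0,0,0],"hand":-1},{"translation":[0,0,0],"angular":[0,0,0],"hand":-1}]'|egrep 'pos|ft'; done
```

```text
ee_pos: [0.6253, -0.0383, 0.2965]
ft_force: [-0.2, 0.0, -0.9]
ee_pos: [0.6253, -0.0383, 0.2944]
ft_force: [0.3, -0.6, 0.4]
```

```bash
for i in 1 2 ; do python3 -m pendant '[{"translation":[0,0,-0.1],"angular":[0,0,0],"hand":-1},{"translation":[0,0,0],"angular":[0,0,0],"hand":-1}]'|egrep 'pos|ft'; done
```

```text
ee_pos: [0.6253, -0.0383, 0.2936]
ft_force: [-0.5, -0.4, -0.6]
ee_pos: [0.6253, -0.0383, 0.2926]
ft_force: [0.0, -0.7, -0.6]
```

```bash
for i in 1 2 3 4; do python3 -m pendant '[{"translation":[0,0,-0.1],"angular":[0,0,0],"hand":-1},{"translation":[0,0,0],"angular":[0,0,0],"hand":-1}]'|egrep 'pos|ft'; done
```

```text
ee_pos: [0.6254, -0.0383, 0.2916]
ft_force: [0.6, 0.2, -0.8]
ee_pos: [0.6253, -0.0383, 0.2906]
ft_force: [0.3, 0.4, -1.2]
ee_pos: [0.6253, -0.0382, 0.2896]
ft_force: [0.6, -0.9, -1.1]
ee_pos: [0.6253, -0.0383, 0.2886]
ft_force: [0.8, -0.2, 0.1]
```

```bash
for i in 1 2 3 4; do python3 -m pendant '[{"translation":[0,0,-0.1],"angular":[0,0,0],"hand":-1},{"translation":[0,0,0],"angular":[0,0,0],"hand":-1}]'|egrep 'pos|ft'; done
```

```text
ee_pos: [0.6253, -0.0383, 0.2876]
ft_force: [-0.5, 0.5, -1.3]
ee_pos: [0.6253, -0.0382, 0.2866]
ft_force: [0.1, -0.0, -0.4]
ee_pos: [0.6253, -0.0382, 0.2856]
ft_force: [-0.4, 0.2, -2.0]
ee_pos: [0.6254, -0.0382, 0.2849]
ft_force: [0.8, 0.3, -0.3]
```

```bash
for i in 1 2 3; do python3 -m pendant '[{"translation":[0,0,-0.1],"angular":[0,0,0],"hand":-1},{"translation":[0,0,0],"angular":[0,0,0],"hand":-1}]'|egrep 'pos|ft'; done
python3 - <<'E'
from h import *
snap('wrist','w6.png')
a=cv2.imread('pics/w6.png')[110:230,190:320]
cv2.imwrite('pics/w6z.png',cv2.resize(a,None,fx=5,fy=5,interpolation=2))
E
```

```text
ee_pos: [0.6255, -0.0382, 0.2843]
ft_force: [-0.8, 0.1, 4.9]
ee_pos: [0.6255, -0.0382, 0.2833]
ft_force: [-1.8, -0.2, 5.9]
ee_pos: [0.6256, -0.0381, 0.2826]
ft_force: [-1.2, -0.3, 6.1]
```

View pics/w6z.png

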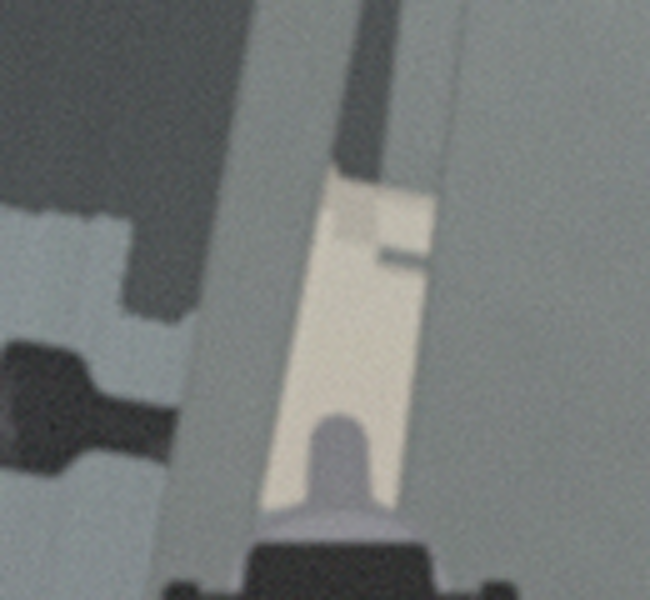

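Contact felt at TCP z≈0.2848, so the pad top is ~0.173, within 0.168-0.188. I press on to ~9 mm, where the tooth should be free.

```bash
for i in 1 2 3 4 5; do python3 -m pendant '[{"translation":[0,0,-0.1],"angular":[0,0,0],"hand":-1},{"translation":[0,0,0],"angular":[0,0,0],"hand":-1}]'|egrep 'pos|ft|wid'; done
```

```text
ee_pos: [0.6257, -0.0381, 0.2818]
ft_force: [-1.8, -0.2, 8.5]
width: 0.0221
ee_pos: [0.6258, -0.038, 0.281]
ft_force: [-1.1, -0.0, 8.6]
width: 0.022
ee_pos: [0.6259, -0.038, 0.2803]
ft_force: [-2.3, 0.0, 10.6]
width: 0.0217
ee_pos: [0.6261, -0.0378, 0.2795]
ft_force: [-1.9, 0.1, 11.5]
width: 0.0217
ee_pos: [0.6262, -0.0377, 0.2788]
ft_force: [-1.7, -0.3, 12.9]
width: 0.0217
```

Force is rising faster than the description says (≈1.4 N/mm), which fits pressing too near the pivot (lever ≈22 mm). I lift, shift 4 mm toward the free end and press again.

```bash
python3 -m pendant '[{"translation":[0,0,0.3],"angular":[0,0,0],"hand":-1},{"translation":[0,0,0.4],"angular":[0,0,0],"hand":-1},{"translation":[0,0,0.3],"angular":[0,0,0],"hand":-1},{"translation":[0,-0.2,0],"angular":[0,0,0],"hand":-1},{"translation":[0,-0.2,0],"angular":[0,0,0],"hand":-1},{"translation":[0,0,0],"angular":[0,0,0],"hand":-1}]'
for i in 1 2 3 4 5 6; do python3 -m pendant '[{"translation":[0,0,-0.1],"angular":[0,0,0],"hand":-1},{"translation":[0,0,0],"angular":[0,0,0],"hand":-1}]'|egrep 'pos|ft'; done
```

```text
time: 15.35
ee_pos: [0.6252, -0.0429, 0.2861]
eef_rot: [0.439, 0.554, -0.44, 0.554]
ft_force: [-0.2, 1.1, -1.2]
width: 0.0219
ee_pos: [0.6252, -0.0422, 0.2853]
ft_force: [0.3, 0.7, -0.4]
ee_pos: [0.6254, -0.0421, 0.2849]
ft_force: [-0.7, -0.1, -0.2]
ee_pos: [0.6254, -0.0422, 0.2841]
ft_force: [-1.1, -0.2, 3.6]
ee_pos: [0.6255, -0.0422, 0.2831]
ft_force: [-0.5, 0.8, 5.3]
ee_pos: [0.6255, -0.0421, 0.2821]
ft_force: [-0.6, -0.1, 5.6]
ee_pos: [0.6256, -0.042, 0.2813]
ft_force: [-1.2, 0.1, 8.0]
```

```bash
for i in 1 2 3 4; do python3 -m pendant '[{"translation":[0,0,-0.1],"angular":[0,0,0],"hand":-1},{"translation":[0,0,0],"angular":[0,0,0],"hand":-1},{"translation":[0,0,0],"angular":[0,0,0],"hand":-1}]'|egrep 'pos|ft'; done
```

```text
ee_pos: [0.6257, -0.042, 0.2806]
ft_force: [-1.4, 0.2, 7.6]
ee_pos: [0.6258, -0.0419, 0.2797]
ft_force: [-1.2, 1.0, 8.7]
ee_pos: [0.6258, -0.0418, 0.279]
ft_force: [-1.1, 1.0, 10.0]
ee_pos: [0.6259, -0.0417, 0.2782]
ft_force: [-1.8, 1.7, 11.4]
```

```bash
for i in 1 2 3; do python3 -m pendant '[{"translation":[0,0,-0.08],"angular":[0,0,0],"hand":-1},{"translation":[0,0,0],"angular":[0,0,0],"hand":-1},{"translation":[0,0,0],"angular":[0,0,0],"hand":-1}]'|egrep 'time|pos|ft'; done
```

```text
time: 18.05
ee_pos: [0.626, -0.0415, 0.2775]
ft_force: [-1.1, 1.4, 10.3]
time: 18.35
ee_pos: [0.6261, -0.0414, 0.2769]
ft_force: [-1.4, 1.7, 12.5]
time: 18.65
ee_pos: [0.6262, -0.0413, 0.2763]
ft_force: [-1.0, 2.1, 12.9]
```

```bash
for i in 1 2 3 4; do python3 -m pendant '[{"translation":[-0.2,0,0],"angular":[0,0,0],"hand":-1},{"translation":[0,0,0],"angular":[0,0,0],"hand":-1}]'|egrep 'pos|ft'; done
```

```text
ee_pos: [0.6246, -0.0414, 0.2765]
ft_force: [0.5, 2.1, 12.3]
ee_pos: [0.6226, -0.0415, 0.2765]
ft_force: [0.2, 0.9, 12.6]
ee_pos: [0.6206, -0.0416, 0.2766]
ft_force: [0.5, 1.5, 13.1]
ee_pos: [0.6186, -0.0417, 0.2765]
ft_force: [0.4, 1.0, 12.0]
```

```bash
for i in 1 2 3 4; do python3 -m pendant '[{"translation":[-0.2,0,0],"angular":[0,0,0],"hand":-1},{"translation":[0,0,0],"angular":[0,0,0],"hand":-1}]'|egrep 'pos|ft'; done
```

```text
ee_pos: [0.6166, -0.0418, 0.2766]
ft_force: [0.2, 0.4, 11.9]
ee_pos: [0.6146, -0.0418, 0.2765]
ft_force: [1.1, 1.6, 11.3]
ee_pos: [0.6126, -0.0418, 0.2765]
ft_force: [0.9, 0.6, 12.0]
ee_pos: [0.6106, -0.0418, 0.2765]
ft_force: [0.9, 1.0, 12.4]
```

```bash
python3 - <<'E'
from h import *
snap('wrist','w7.png')
a=cv2.imread('pics/w7.png')[110:230,190:320]
cv2.imwrite('pics/w7z.png',cv2.resize(a,None,fx=5,fy=5,interpolation=2))
E
```

```text
(no output)
```

View pics/w7z.png

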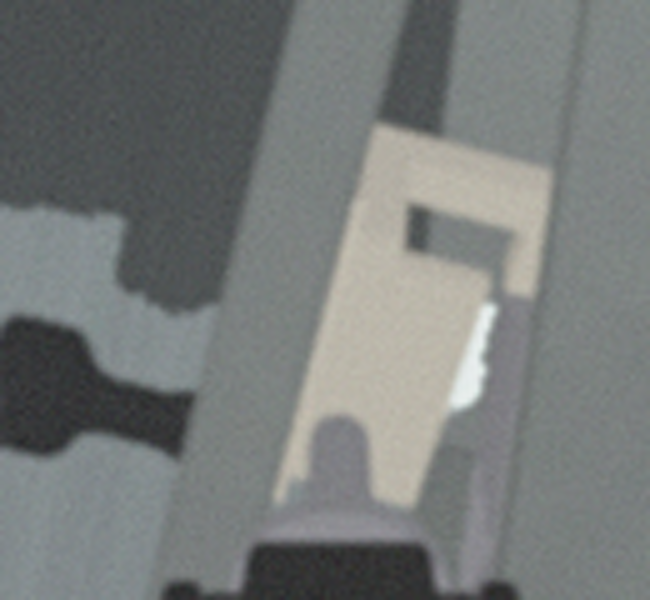

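The door has come free: the gap is wider and the hook rides with the door. I keep the pad pressed and draw further along the arc.

```bash
python3 -m pendant '[{"translation":[-0.3,0,0],"angular":[0,0,-1],"hand":-1},{"translation":[-0.4,0.03,0],"angular":[0,0,-1],"hand":-1},{"translation":[-0.4,0.03,0],"angular":[0,0,-1],"hand":-1},{"translation":[-0.4,0.04,0],"angular":[0,0,-1],"hand":-1},{"translation":[0,0,0],"angular":[0,0,0],"hand":-1}]'
python3 -m pendant '[{"translation":[-0.5,0.06,0],"angular":[0,0,-1.3],"hand":-1},{"translation":[-0.5,0.06,0],"angular":[0,0,-1.3],"hand":-1},{"translation":[-0.5,0.08,0],"angular":[0,0,-1.3],"hand":-1},{"translation":[-0.5,0.1,0],"angular":[0,0,-1.3],"hand":-1},{"translation":[0,0,0],"angular":[0,0,0],"hand":-1}]'
python3 - <<'E'
from h import *
snap('wrist','w8.png')
E
```

```text
time: 20.8
ee_pos: [0.5953, -0.0413, 0.2764]
eef_rot: [0.46, 0.537, -0.458, 0.539]
ft_force: [-0.4, -0.7, 12.2]
width: 0.0214
time: 21.3
ee_pos: [0.5751, -0.0389, 0.2763]
eef_rot: [0.483, 0.515, -0.482, 0.518]
ft_force: [-1.2, -1.7, 11.5]
width: 0.0215
```

View pics/w8.png

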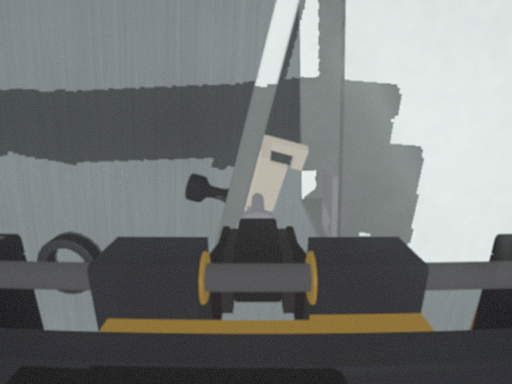

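The door stands at about 0.29 rad, past 0.20, so the hook is clear. I lift off the pad and shift closer to the hinge for better reach.

```bash
python3 -m pendant '[{"translation":[0,0,0.5],"angular":[0,0,0],"hand":-1},{"translation":[0,0,0.8],"angular":[0,0,0],"hand":-1},{"translation":[0.2,0,0.7],"angular":[0,0,0],"hand":-1},{"translation":[0.2,0,0.3],"angular":[0,0,0],"hand":-1},{"translation":[0.2,1.2,0],"angular":[0,0,0],"hand":-1},{"translation":[0.2,1.2,0],"angular":[0,0,0],"hand":-1},{"translation":[0.2,1.2,0],"angular":[0,0,0],"hand":-1},{"translation":[0.2,1.2,0],"angular":[0,0,0],"hand":-1},{"translation":[0,0,0],"angular":[0,0,0],"hand":-1},{"translation":[0,0,0],"angular":[0,0,0],"hand":-1}]'
python3 - <<'E'
from h import *
print(r.read_state()['ee_pos'])
snap('wrist','w9.png');snap('top','t9.png')
for c in ('top','wrist'):
  for n in('door_edge','door_hinge'):
    for q in r.mark_of(c,n)[:1]: print(n,c,np.round(q['point'],1),round(q['confidence'],2),np.round(atz(c,q['point'],.21),4))
E
```

```text
time: 22.35
ee_pos: [0.5863, 0.0101, 0.2972]
eef_rot: [0.482, 0.517, -0.482, 0.517]
ft_force: [-0.4, -0.3, -0.0]
width: 0.0213
[0.5863492  0.01009684 0.29721917]
door_edge top [236.8 344.4] 0.41 [ 0.4147 -0.316   0.21  ]
door_hinge top [182.5 184.7] 0.63 [0.5987 0.1862 0.21  ]
door_hinge wrist [251.7 254.2] 0.28 [ 0.5873 -0.0269  0.21  ]
```

View pics/w9.png

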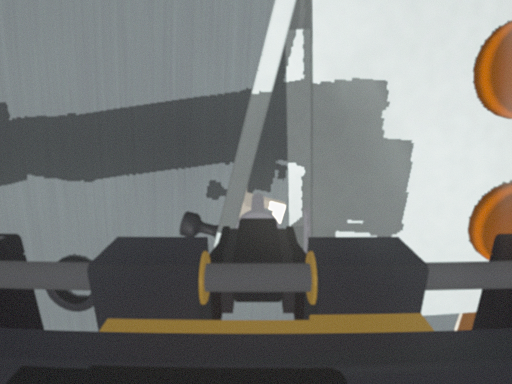

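```bash
python3 -m pendant '[{"translation":[-0.5,0.15,0],"angular":[0,0,-2.6],"hand":-1},{"translation":[-0.8,0.21,0],"angular":[0,0,-2.6],"hand":-1},{"translation":[-0.8,0.21,0],"angular":[0,0,-2.6],"hand":-1},{"translation":[-0.8,0.21,0],"angular":[0,0,-2.6],"hand":-1},{"translation":[-0.8,0.21,0],"angular":[0,0,-2.6],"hand":-1}]'
python3 -m pendant '[{"translation":[-0.8,0.3,0],"angular":[0,0,-2.9],"hand":-1},{"translation":[-0.8,0.4,0],"angular":[0,0,-2.9],"hand":-1},{"translation":[-0.8,0.4,0],"angular":[0,0,-2.9],"hand":-1},{"translation":[-0.8,0.4,0],"angular":[0,0,-2.9],"hand":-1}]'
python3 -m pendant '[{"translation":[-0.7,0.56,0],"angular":[0,0,-2.9],"hand":-1},{"translation":[-0.7,0.56,0],"angular":[0,0,-2.9],"hand":-1},{"translation":[-0.7,0.56,0],"angular":[0,0,-2.9],"hand":-1},{"translation":[-0.7,0.56,0],"angular":[0,0,-2.9],"hand":-1}]'
```

```text
time: 23.15
ee_pos: [0.5494, 0.0192, 0.2975]
eef_rot: [0.539, 0.458, -0.538, 0.459]
ft_force: [2.0, 0.9, -1.9]
width: 0.0212
time: 23.55
ee_pos: [0.5174, 0.0341, 0.2975]
eef_rot: [0.582, 0.401, -0.582, 0.402]
ft_force: [2.7, -0.2, -1.7]
width: 0.0215
time: 23.95
ee_pos: [0.4893, 0.0564, 0.2975]
eef_rot: [0.62, 0.34, -0.62, 0.341]
ft_force: [0.7, -2.2, -0.7]
width: 0.0217
```

```bash
python3 -m pendant '[{"translation":[-0.58,0.69,0],"angular":[0,0,-2.9],"hand":-1},{"translation":[-0.58,0.69,0],"angular":[0,0,-2.9],"hand":-1},{"translation":[-0.58,0.69,0],"angular":[0,0,-2.9],"hand":-1},{"translation":[-0.58,0.69,0],"angular":[0,0,-2.9],"hand":-1}]'
python3 -m pendant '[{"translation":[-0.45,0.78,0],"angular":[0,0,-2.9],"hand":-1},{"translation":[-0.45,0.78,0],"angular":[0,0,-2.9],"hand":-1},{"translation":[-0.45,0.78,0],"angular":[0,0,-2.9],"hand":-1},{"translation":[-0.3,0.7,0],"angular":[0,0,-2.9],"hand":-1},{"translation":[0,0,0],"angular":[0,0,0],"hand":-1}]'
python3 - <<'E'
from h import *
print(r.read_state()['ee_pos'],r.read_state()['joint_positions'].round(2))
snap('wrist','w10.png');snap('top','t10.png');snap('side','s10.png')
for c in ('top','side','wrist'):
  for n in('door_edge','door_hinge'):
    for q in r.mark_of(c,n)[:1]: print(n,c,np.round(q['point'],1),round(q['confidence'],2),np.round(atz(c,q['point'],.21),4))
E
```

```text
time: 24.35
ee_pos: [0.4662, 0.0841, 0.2975]
eef_rot: [0.651, 0.276, -0.651, 0.276]
ft_force: [1.7, -1.6, -1.9]
width: 0.0216
time: 24.85
ee_pos: [0.4494, 0.1156, 0.2976]
eef_rot: [0.675, 0.21, -0.675, 0.21]
ft_force: [0.7, -0.5, -0.5]
width: 0.0215
[0.4493836  0.11562879 0.29757889] [ 0.3  -0.02 -0.63  1.76 -0.01  1.4  -1.3 ]
door_edge top [244.5 215.1] 0.7 [0.3997 0.0909 0.21  ]
door_hinge top [181.  181.4] 0.52 [0.6038 0.1969 0.21  ]
door_edge side [227.5 314.5] 0.72 [0.3946 0.094  0.21  ]
door_hinge side [252.6 217.6] 0.61 [0.6124 0.1929 0.21  ]
door_hinge wrist [152.5  98.3] 0.7 [0.4203 0.236  0.21  ]
```

View pics/w10.png

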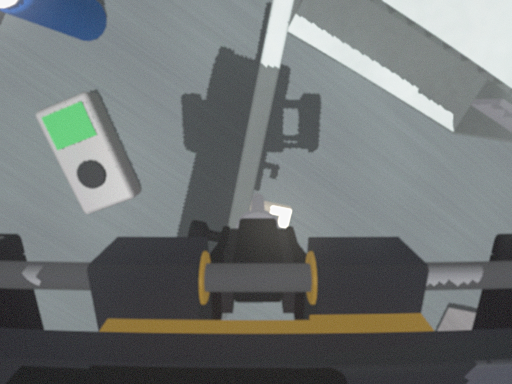

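View pics/s10.png

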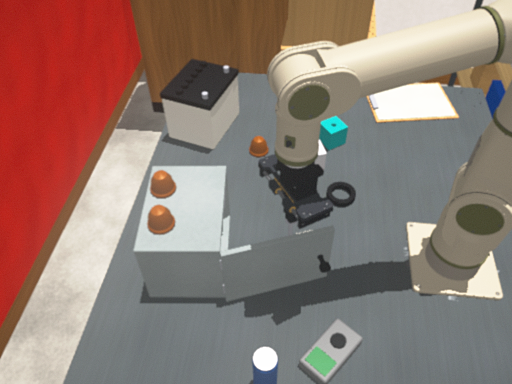

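View pics/t10.png

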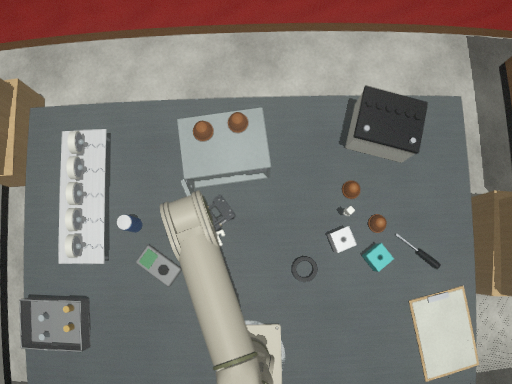

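The door is at about 72° (edge at (0.397,0.092)); nothing else has moved. I back off the face, lift, and head back to the holder, undoing the yaw.

```bash
python3 -m pendant '[{"translation":[0.2,-0.6,0],"angular":[0,0,0],"hand":-1},{"translation":[0.4,-1.2,0],"angular":[0,0,0],"hand":-1},{"translation":[0.4,-1.5,0.5],"angular":[0,0,0],"hand":-1},{"translation":[0,-1,2],"angular":[0,0,0],"hand":-1},{"translation":[0,0,3],"angular":[0,0,0],"hand":-1},{"translation":[0,0,1],"angular":[0,0,0],"hand":-1},{"translation":[0,0,0],"angular":[0,0,0],"hand":-1}]'
python3 - <<'E'
from h import *
s=r.read_state();M=R.from_quat(s['eef_rot']);print(M.as_matrix().round(3),s['ft_force'])
M0=R.from_quat([0.44,0.554,-0.44,0.554]);print(np.degrees((M0*M.inv()).as_rotvec()),np.array([.409,-.3373,.36])-s['ee_pos'])
E
```

```text
time: 26.0
ee_pos: [0.4604, 0.0716, 0.3634]
eef_rot: [0.676, 0.209, -0.674, 0.21]
ft_force: [0.0, -0.4, -1.8]
width: 0.0215
[[ 0.002  0.566 -0.824]
 [ 0.    -0.824 -0.566]
 [-1.     0.001 -0.002]] [ 0.04677669 -0.35663016 -1.78618534]
[-0.08482303  0.11671529 68.58019641] [-0.05138601 -0.40885688 -0.00337077]
```

```bash
python3 -m pendant '[{"translation":[-0.2,-1.5,0],"angular":[0,0,4],"hand":-1},{"translation":[-0.4,-3,0],"angular":[0,0,6],"hand":-1},{"translation":[-0.5,-3.5,0],"angular":[0,0,6],"hand":-1},{"translation":[-0.5,-3.5,0],"angular":[0,0,6],"hand":-1},{"translation":[-0.5,-3.5,0],"angular":[0,0,6],"hand":-1},{"translation":[-0.5,-3.5,0],"angular":[0,0,6],"hand":-1},{"translation":[-0.5,-3.5,0],"angular":[0,0,6],"hand":-1},{"translation":[-0.5,-3.5,0],"angular":[0,0,6],"hand":-1},{"translation":[-0.5,-3.5,0],"angular":[0,0,6],"hand":-1},{"translation":[-0.5,-3.5,0],"angular":[0,0,6],"hand":-1},{"translation":[-0.4,-3.5,0],"angular":[0,0,6],"hand":-1},{"translation":[-0.1,-2.9,0],"angular":[0,0,4.5],"hand":-1},{"translation":[0,-1.5,0],"angular":[0,0,0],"hand":-1},{"translation":[0,0,0],"angular":[0,0,0],"hand":-1},{"translation":[0,0,0],"angular":[0,0,0],"hand":-1}]'
python3 - <<'E'
from h import *
s=r.read_state();M=R.from_quat(s['eef_rot']);T=s['ee_pos']
M0=R.from_quat([0.44,0.554,-0.44,0.554]);print(np.degrees((M0*M.inv()).as_rotvec()),np.array([.409,-.3373,.36])-T)
snap('wrist','w11.png');snap('side','s11.png');snap('top','t11.png')
for c in('wrist','side'):
  for n,z in (('tool_tip',T[2]-.112),('holder_top',.075)):
    for q in r.mark_of(c,n)[:2]: print(c,n,np.round(q['point'],1),round(q['confidence'],2),np.round(atz(c,q['point'],z),4))
a=cv2.imread('pics/w11.png')[110:230,190:320]
cv2.imwrite('pics/w11z.png',cv2.resize(a,None,fx=5,fy=5,interpolation=2))
a=cv2.imread('pics/s11.png')[60:190,250:380]
cv2.imwrite('pics/s11z.png',cv2.resize(a,None,fx=4,fy=4,interpolation=2))
E
```

```text
time: 27.5
ee_pos: [0.4091, -0.3308, 0.3617]
eef_rot: [0.44, 0.554, -0.44, 0.553]
ft_force: [0.4, 0.5, -1.2]
width: 0.0217
[-0.06913497 -0.03221177  0.09239567] [-5.89458647e-05 -6.47916232e-03 -1.65361452e-03]
wrist tool_tip [181.5 310.8] 0.82 [ 0.4499 -0.3057  0.2497]
wrist tool_tip [198.1 256.5] 0.76 [ 0.4093 -0.33    0.2497]
wrist holder_top [166.1 254.8] 0.81 [ 0.4079 -0.3371  0.075 ]
wrist holder_top [238.5 192.9] 0.81 [ 0.3426 -0.465   0.075 ]
side tool_tip [106.8 316.7] 0.6 [ 0.4086 -0.3236  0.2497]
side tool_tip [159.7 280.5] 0.44 [ 0.4939 -0.0887  0.2497]
side holder_top [147.  310.6] 0.88 [ 0.4144 -0.3407  0.075 ]
side holder_top [124.4 333.3] 0.71 [ 0.3433 -0.4632  0.075 ]
```

View pics/w11z.png

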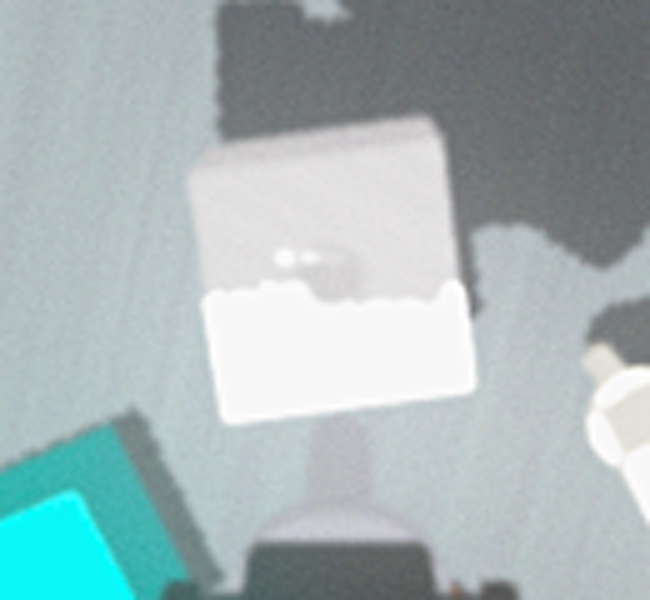

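View pics/s11z.png

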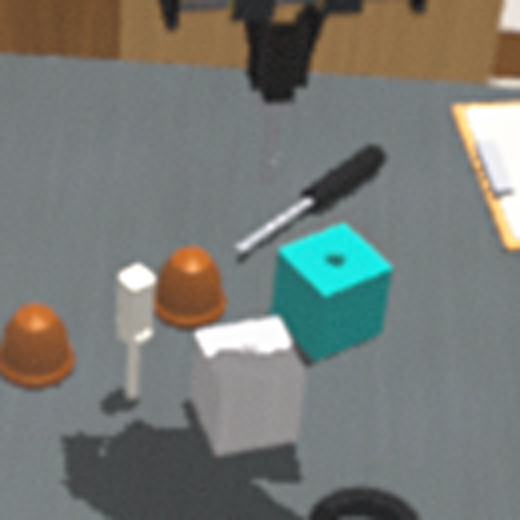

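```bash
python3 -m pendant '[{"translation":[0,-0.65,-1],"angular":[0,0,0],"hand":-1},{"translation":[0,0,-3],"angular":[0,0,0],"hand":-1},{"translation":[0,0,-4],"angular":[0,0,0],"hand":-1},{"translation":[0,0,-4],"angular":[0,0,0],"hand":-1},{"translation":[0,0,-3],"angular":[0,0,0],"hand":-1},{"translation":[0,0,-1],"angular":[0,0,0],"hand":-1},{"translation":[0,0,0],"angular":[0,0,0],"hand":-1},{"translation":[0,0,0],"angular":[0,0,0],"hand":-1}]'
python3 - <<'E'
from h import *
snap('wrist','w12.png')
a=cv2.imread('pics/w12.png')[110:230,190:320]
cv2.imwrite('pics/w12z.png',cv2.resize(a,None,fx=5,fy=5,interpolation=2))
E
```

```text
time: 28.65
ee_pos: [0.4092, -0.339, 0.2038]
eef_rot: [0.44, 0.553, -0.44, 0.554]
ft_force: [-0.2, -0.7, -0.7]
width: 0.0217
```

View pics/w12z.png

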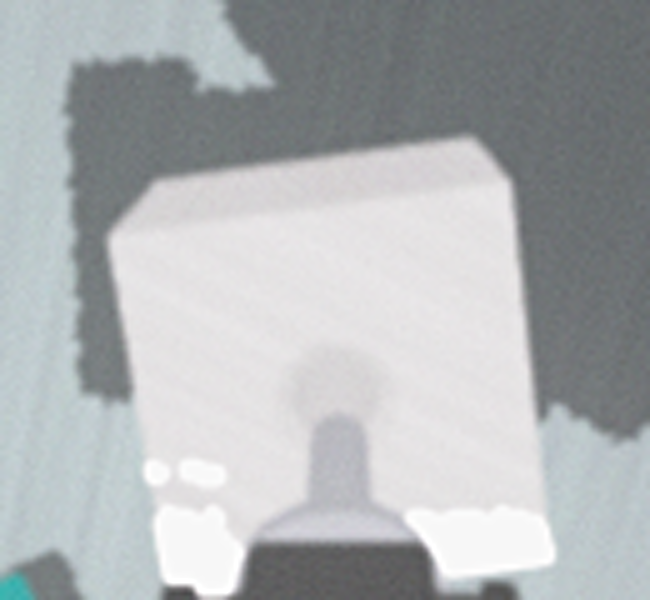

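```bash
python3 - <<'E'
from h import *
print(atz('wrist',(110+390/5,190+336/5),.075), atz('wrist',(110+430/5,190+340/5),r.read_state()['ee_pos'][2]-.112), r.read_state()['ee_pos'])
E
python3 -m pendant '[{"translation":[0,0.15,-0.4],"angular":[0,0,0],"hand":-1},{"translation":[0,0,-0.7],"angular":[0,0,0],"hand":-1},{"translation":[0,0,-0.7],"angular":[0,0,0],"hand":-1},{"translation":[0,0,-0.7],"angular":[0,0,0],"hand":-1},{"translation":[0,0,0],"angular":[0,0,0],"hand":-1}]'
```

```text
[ 0.40935951 -0.33406296  0.075     ] [ 0.41051526 -0.33618637  0.09212136] [ 0.40942949 -0.33911887  0.20412136]
time: 29.2
ee_pos: [0.4081, -0.3366, 0.176]
eef_rot: [0.44, 0.554, -0.44, 0.553]
ft_force: [-0.9, 0.5, -0.9]
width: 0.0215
```

The rod has entered the hole (tip ~11 mm below the mouth) without resistance. Lowering.

```bash
python3 -m pendant '[{"translation":[0,0,-0.8],"angular":[0,0,0],"hand":-1},{"translation":[0,0,-1.2],"angular":[0,0,0],"hand":-1},{"translation":[0,0,-1.2],"angular":[0,0,0],"hand":-1},{"translation":[0,0,-1.2],"angular":[0,0,0],"hand":-1},{"translation":[0,0,-0.8],"angular":[0,0,0],"hand":-1},{"translation":[0,0,0],"angular":[0,0,0],"hand":-1}]'
for i in 1 2 3; do python3 -m pendant '[{"translation":[0,0,-0.2],"angular":[0,0,0],"hand":-1},{"translation":[0,0,0],"angular":[0,0,0],"hand":-1}]'|egrep 'pos|ft'; done
```

```text
time: 29.8
ee_pos: [0.408, -0.3365, 0.1238]
eef_rot: [0.44, 0.554, -0.44, 0.553]
ft_force: [0.4, -0.1, -0.6]
width: 0.0213
ee_pos: [0.4089, -0.3371, 0.1236]
ft_force: [0.6, 1.3, -1.3]
ee_pos: [0.4087, -0.337, 0.1214]
ft_force: [-0.1, -0.4, 0.1]
ee_pos: [0.4086, -0.3369, 0.1192]
ft_force: [-0.2, -0.3, -1.0]
```

```bash
for i in 1 2 3; do python3 -m pendant '[{"translation":[0,0,-0.1],"angular":[0,0,0],"hand":-1},{"translation":[0,0,0],"angular":[0,0,0],"hand":-1}]'|egrep 'pos|ft'; done
```

```text
ee_pos: [0.4086, -0.3369, 0.1183]
ft_force: [-0.4, -0.3, -1.3]
ee_pos: [0.4086, -0.3369, 0.1172]
ft_force: [1.2, -0.6, -0.1]
ee_pos: [0.4087, -0.337, 0.1169]
ft_force: [-1.7, 1.4, 5.3]
```

The collar touches at TCP z 0.117, the same height at which it was picked up. Releasing and withdrawing.

```bash
python3 -m pendant '[{"translation":[0,0,0],"angular":[0,0,0],"hand":0.2},{"translation":[0,0,0],"angular":[0,0,0],"hand":0.2},{"translation":[0,0,0],"angular":[0,0,0],"hand":0.2},{"translation":[0,0,0],"angular":[0,0,0],"hand":0.2},{"translation":[0,0,0],"angular":[0,0,0],"hand":0.2}]' 10
python3 -m pendant '[{"translation":[0,0,0.5],"angular":[0,0,0],"hand":0.2},{"translation":[0,0,2],"angular":[0,0,0],"hand":0.2},{"translation":[0,0,3],"angular":[0,0,0],"hand":0.2},{"translation":[0,0,3],"angular":[0,0,0],"hand":0.2},{"translation":[0,0,3],"angular":[0,0,0],"hand":0.2},{"translation":[0,0,3],"angular":[0,0,0],"hand":0.2},{"translation":[-1,0,3],"angular":[0,0,0],"hand":0.2},{"translation":[-2,0,2],"angular":[0,0,0],"hand":0.2},{"translation":[0,0,0],"angular":[0,0,0],"hand":0.2},{"translation":[0,0,0],"angular":[0,0,0],"hand":0.2}]'
python3 - <<'E'
from h import *
snap('wrist','w13.png');snap('side','s13.png');snap('top','t13.png')
for c in('wrist','side','top'):
  for n,z in (('tool_grip',.108),('holder_top',.075),('door_edge',.21),('door_hinge',.21)):
    for q in r.mark_of(c,n)[:2]: print(c,n,np.round(q['point'],1),round(q['confidence'],2),np.round(atz(c,q['point'],z),4))
a=cv2.imread('pics/s13.png')[60:310,130:380]
cv2.imwrite('pics/s13z.png',cv2.resize(a,None,fx=2.4,fy=2.4,interpolation=2))
E
```

```text
time: 31.5
ee_pos: [0.4087, -0.337, 0.1163]
eef_rot: [0.44, 0.554, -0.44, 0.554]
ft_force: [0.1, 0.6, -0.2]
width: 0.0496
time: 32.5
ee_pos: [0.3787, -0.337, 0.3116]
eef_rot: [0.44, 0.553, -0.44, 0.554]
ft_force: [0.3, -0.0, -0.7]
width: 0.0522
wrist tool_grip [212.6 356. ] 0.94 [ 0.5017 -0.3525  0.108 ]
wrist tool_grip [178.1 282.4] 0.91 [ 0.4077 -0.3323  0.108 ]
wrist holder_top [172.1 278.6] 0.93 [ 0.4056 -0.333   0.075 ]
wrist holder_top [255.9 207.8] 0.82 [ 0.3418 -0.4648  0.075 ]
side tool_grip [136.3 285.1] 0.78 [ 0.4985 -0.3456  0.108 ]
side tool_grip [137.6 314.4] 0.54 [ 0.4052 -0.3499  0.108 ]
side holder_top [147.6 311.8] 0.74 [ 0.4104 -0.3382  0.075 ]
side holder_top [124.1 334.3] 0.64 [ 0.3399 -0.4651  0.075 ]
side door_edge [230.8 310.5] 0.94 [0.4036 0.1051 0.21  ]
side door_hinge [253.3 222.8] 0.92 [0.6002 0.1934 0.21  ]
top tool_grip [236.5 345.8] 0.47 [ 0.4192 -0.3394  0.108 ]
top tool_grip [206.4 349.4] 0.4 [ 0.5207 -0.3558  0.108 ]
top holder_top [236.9 344.6] 0.78 [ 0.4191 -0.3412  0.075 ]
top door_edge [241.4 215. ] 0.61 [0.4094 0.0911 0.21  ]
top door_edge [224.8 376.8] 0.37 [ 0.4498 -0.4219  0.21  ]
top door_hinge [181.  181.9] 0.82 [0.6037 0.1953 0.21  ]
```

View pics/w13.png

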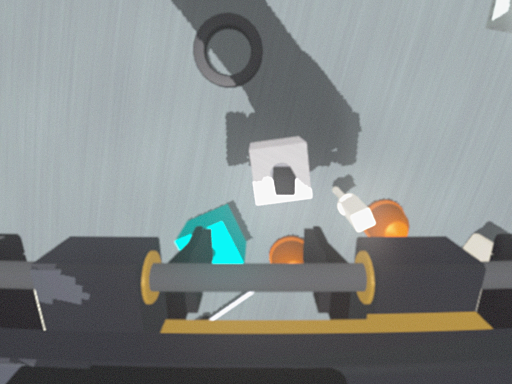

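View pics/s13z.png

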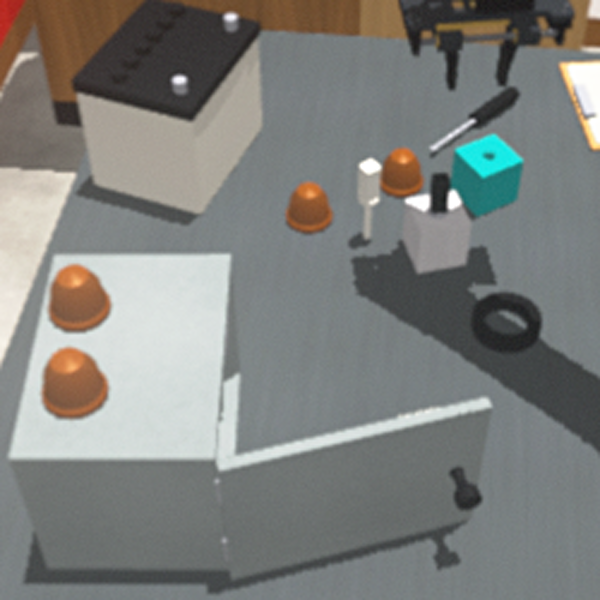

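View pics/t13.png

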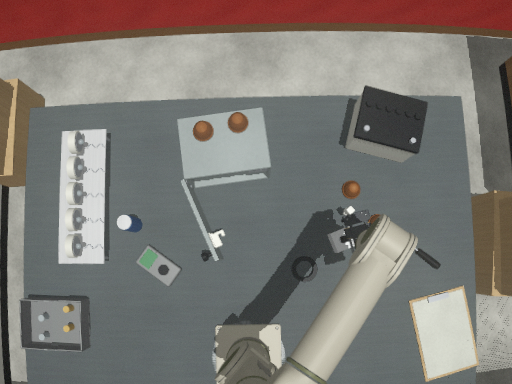

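```bash
python3 -c "
from bench import r
s=r.read_state();print(s['time'],s['ft_force'])
print(r.close_job())"
```

```text
33.25 [ 0.21389882 -0.16793654  0.14044806]
the job is handed in; nothing more can be done
None
```

The job is done and handed in at 33 s. The door stands about 72° open and the tool is back upright in the aluminium holder.

- **Hook:** I felt the pad at about 0.173 m height. The first press was too near the hook's pivot and the force rose too fast, so I lifted off, moved 4 mm toward the pad's free end and pressed again. The highest force I read on the hook was about 14 N (limit 22 N). I kept it pressed until the door was at about 0.29 rad.
- **Door:** I swung it open with the rod against its inner face, with side forces of about 3 N. The last pictures and door-edge points put it at roughly 70 to 73°. The network points varied by about 1 cm between cameras, but every reading was well above 60°.
- **Tool:** The collar touched the block at the same height, to within 0.2 mm, as when I picked the tool up. The final pictures show it standing straight in its hole.
- **Other things:** In the last pictures the lenses, tape, meter, spray can, white tool and teal block are all where they started. The gripper is touching nothing.

The top camera's points for the holder and tool lay about 1 cm in x from the wrist camera and the gripper's own position. I relied on the pick-up position instead, and the rod went into the hole without resistance.

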